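Feel an inkjet printer's carriage for the sticky place

TASK

The stripped inkjet printer on the bench has a carriage that catches at one place on its guide rod. Stroke the carriage slowly by hand through its full travel - first gently up against the rubber buffer at the service-station (home) end, then all the way across, gently up against the buffer at the other end - feeling for the sticky place, then bring the carriage back, leave it standing in the middle of the sticky place so that I know where to clean, and let go. Leave the other things on the bench as they are.

Things in the scene. Friction and masses are not known exactly. Their poses are not given: they have to be found in the camera images.
- printer: inkjet printer, cover and belt off, 190 mm deep, 400 wide, fixed. Origin: on the bench under the middle of its base. x: from its front to its back (away from the robot), y: along the guide rod, to the robot's left, z up. Paper output tray in front, out to x = -197 mm. Steel side plates (inner faces at y = -186 and 186 mm) are 97 mm high; only the carriage's web stands higher.
- rod: steel guide rod, 9 mm thick, 372 long, along the printer's y. Origin: its middle, at printer x 50, z 75 mm. It has one unseen sticky place, met with the carriage within 90 mm either side of mid-travel. The carriage runs with 1.5 to 2 N; over some 25 mm of travel there the drag rises to about 8 N and falls again, both ways alike; felt only while it moves. It stays where it is left.
- carriage: black print-head carriage, 82 mm wide (y), floor 78 deep (x), about 0.16 kg, cartridges out: two open bays side by side, a plain upright web between. Slides along the printer's y. Origin: middle of its underside, 55 mm above the bench, at printer x = 0; axes as the printer's. Above the origin: bay floors 4 mm, outer side walls 22, front lip 14, rear wall 40.
- web_top (a point): middle of the top edge of the carriage's web, 107 mm above the bench, on the carriage's middle (y) and 3 mm in front of its origin (x = -3). The web is 10 mm thick (y) and 60 long (x); pinch it from above across its thickness. The bay on either side of it is 33 mm wide, its floor 48 mm below this point.
- buffer_home: rubber end buffer, 13 mm thick, inside the right-hand (negative y) side plate: the home end, with the white service-station sled and its two rubber caps, and gears outside the plate. Origin: on the plate, 186 mm from the middle; its face is 11 mm further in, so the carriage meets it with its origin 134 mm from the middle. Gives 1 mm for each 5 N; not for over 20 N.
- buffer_far: the same rubber buffer on the left-hand (positive y) side plate; the carriage meets it with its origin 134 mm left of the middle. Gives 1 mm for each 5 N; not for over 20 N.
- cartridge_a: one of two black ink cartridges (58 x 30 x 48 mm) lying in the printer's paper output tray, about 150 mm in front of the middle of the printer; leave alone
- cartridge_b: the other black ink cartridge, same size, beside the first in the output tray; leave alone
- screwdriver: screwdriver, 190 mm long, lying on the bench to the left; leave alone
- dish: shallow steel screw dish, 100 mm across, 22 mm high, on the bench; leave alone
- motherboard: bare motherboard with a round cooler, 244 x 200 x 54 mm, on the bench; leave alone
- spray: white bottle, 60 mm across, 170 mm high; leave alone
- box_a: flat white accessory box, 85 x 170 x 32 mm; leave alone
- box_b: flat white accessory box, 110 x 110 x 45 mm; leave alone

How it is judged (in metres and radians):
On the way, in this order (a step that is already met when the one before it is completed fails the run):
1. the carriage is run up against the home-end buffer (pressing on it with more than 1.5 N) (contact force between carriage and buffer_home above 1.5 N), for 0.05 s.
2. the carriage is run across, up against the buffer at the other end (more than 1.5 N) (contact force between carriage and buffer_far above 1.5 N), for 0.05 s.
At the end, for the whole second after the job is handed in: The carriage stands at rest on the sticky place, its bushing bearing on it with more than 5 N (within about 10 mm of the middle of the place), and the fingers are off it (contact force between carriage and rod above 5 N and linear speed of carriage below 0.005 m/s and contact force between the fingers and carriage below 0.1 N); the robot touches nothing.
It fails at once if the carriage is pressed onto an end buffer with more than 20 N (contact force between carriage and buffer_home above 20 N or contact force between carriage and buffer_far above 20 N).
It fails at once if the carriage is run faster than 0.25 m/s (linear speed of carriage above 0.25 m/s).
It fails at once if another thing on the bench or in the tray is shifted by more than 20 mm (distance of any of cartridge_a, cartridge_b, screwdriver, dish, motherboard, spray, box_a, box_b from where it was at the start of the episode above 0.02 m).
It also fails if it takes over 64 s, if anything falls off the work surface, if the arm or the gripper's body presses on something with over 40 N, if the wrist force passes 120 N, or if a joint passes its speed limit or range.

ROBOT

A 6-joint arm with a two-finger parallel gripper is mounted at the origin on the work surface. World frame = base frame: x ahead of the robot, y to its left, z up, the work surface at z = 0. Lengths are in m, angles in degrees, forces in N, time in s.
With the tool pointing down it reaches from about 0.4 to 0.825 m from the base axis. Payload 7 kg.
Tool frame: the origin (TCP) lies on the centre line of the jaws, within the pads' length; the fingertips stand 19 mm ahead of it and the grasp point (between the pads) is the TCP (r.tip_extent is the distance from the TCP to the fingertips, in m); z points along the fingers, y is the line along which they close (so a half turn about z gives the same grasp; the last joint's range is limited). The gripper opens to 88 mm and grips with 3 to 60 N. Pads are 19 mm wide; open, the fingers measure 130 mm over their backs; the gripper's body (78 mm by 193 mm) begins 47 mm behind the grasp point.
Start: joints at [-54.311, 20.546, 0.682, 0, -70.136, -16.507], TCP at [0.222, -0.638, 0.246] pointing down, gripper open.
Joint ranges: [-176.03, 176.03], [-82.01, 121.73], [-58.28, 71.71], [-173.87, 95.51], [-174.79, -0.11], [-173.66, 173.66]. Speed limits (degrees/s): [136.94, 136.94, 172.46, 180, 180, 180].

INTERFACE

Orientations are given as [roll, pitch, yaw] about the fixed x, y, z axes, in that order (R = Rz(yaw) Ry(pitch) Rx(roll)).
In Python, from plant import r gives the robot as it stands. The module is installed in compiled form; this text tells all that it offers.
- The arm moves only by the tool jog_arm, never from a script. Its argument "deltas" is a list that holds one entry, the list of rows, each a list of 5 numbers: the opening, from -1 (shut) to 1 (fully open), then the shift along the world's x, y, z in cm, then the turn about the world's z in rad. In form: [[[claw, dx, dy, dz, turn], ...]]. A call has 1 to 8 rows; each row shifts and turns the commanded pose from where the row before left it; what a row does not reach is not made up. A row lasts 1/8 s, in which the tool goes at most 62.5 mm and 10.7 degrees, less where a joint would pass 70% of its speed; a pose out of reach is approached as far as the arm can. A call with a gripper value outside its range is refused whole. The fingers move at their own pace and stop on an object; "force" is the grip in N (left out, the last holds). Time passes only in rows, so rows that do not move let the fingers close. It gives the time, the measured TCP pose, the force, the opening and the grip force at its end, in the units of the state.
- r.get_state(): the state, without advancing time (a new reading comes with each control period).
- r.capture(name): name is "scene" or "side" or "wrist"; returns the picture (420x560x3 uint8, blue, green, red); there is no depth.
- r.camera_info(name): a dict with "fx", "fy", "cx", "cy" (pixels), "view" (4x4, takes a point from world to camera coordinates). Camera axes: x right, y up, looking along -z (the intrinsics and any distortion apply to the point x, -y, -z); pixel columns grow to the right and rows downward; lengths in m; the calibration is good to about 2 mm. A picture is of the moment at which its call begins: read the wrist's pose just before it. camera_info takes no time and is no camera call; for the wrist camera it gives the pose at the moment of the call.
- r.close_job(): hands the job in; it is judged then, once.
The state is a dict: "time_s": time; "joints": joint angles; "qd": joint speeds; "joint_torque": joint torques, N m; "tcp_pos": TCP position; "eef_rot": TCP orientation; "contact_force": force on the tool from outside, world axes, zero at the start; "moment": the same for the moment, N m; "gripper_width": finger opening in m; "gripper_force": force on a finger pad.
Only numpy, scipy, OpenCV 4.12 (cv2) and the standard library are available. Lean on these libraries where they do the work, as an engineer would, in place of code of your own. Each camera call takes 0.05 s, during which the arm holds its last target. There are 200 camera calls.

## Working session

There is one attempt and no reset: what is moved stays moved. The work goes in short steps, Python scripts to look and compute and a tool call to move; the robot and the scene stay as the last step left them, time stands still between calls to the robot, and variables do not carry over. Pictures are saved under pics/ and viewed, at most 10 in all, crops included, and the job is handed in when it is done.

Besides the shell and the picture viewer there is one more tool, called as name(argument=value, ...), one argument or row to a line, values as JSON. jog_arm: Moves the arm, as the interface text tells. Its arguments: {"type":"object","properties":{"deltas":{"type":"array"},"force":{"type":"number"}},"required":["deltas"]}

```bash
mkdir -p pics
python3 - <<'E'
from plant import r
import cv2,numpy as np
for n in("scene","side"):
    im=r.capture(n); cv2.imwrite(f"pics/{n}0.png",im)
    i=r.camera_info(n); print(n,{k:(np.round(v,4).tolist() if k=="view" else v) for k,v in i.items()})
s=r.get_state(); print(s)
E
```

```text
scene {'fx': 435.6108367703528, 'fy': 435.6108367703528, 'cx': 273.3014712775637, 'cy': 204.1876046778291, 'view': [[-0.5455, 0.8381, 0.0069, 0.2972], [-0.7033, -0.4622, 0.5401, 0.2781], [0.4558, 0.2898, 0.8416, -1.5532], [0.0, 0.0, 0.0, 1.0]]}
side {'fx': 520.3965719303017, 'fy': 520.3965719303017, 'cx': 291.2909220057468, 'cy': 207.44441743295542, 'view': [[-0.9027, -0.4302, 0.0116, 0.4066], [0.2585, -0.5206, 0.8137, -0.2149], [-0.344, 0.7375, 0.5811, -1.3395], [0.0, 0.0, 0.0, 1.0]]}
{'time_s': 0.1, 'joints': array([-5.43115785e+01,  2.05875766e+01,  6.40177268e-01, -1.79818691e-02,
       -7.01380489e+01, -1.65056779e+01]), 'qd': array([-0.09903605, -0.01536162,  0.10457551,  0.08173323, -0.03280925,
        0.00671786]), 'joint_torque': array([-2.29814890e-03, -5.84161198e+01,  2.93753242e+01,  7.01544151e+00,
        1.02985388e-02, -5.28675787e-05]), 'tcp_pos': array([ 0.22162057, -0.63714288,  0.2447216 ]), 'eef_rot': array([ 1.79913270e+02, -8.07044563e-03, -1.60823372e+02]), 'contact_force': array([ 0.24374959, -0.52304519, -1.11865912]), 'moment': array([-0.03154213,  0.01198188, -0.02184333]), 'gripper_force': 0.0, 'gripper_width': 0.08780986112975542}
```

View pics/scene0.png

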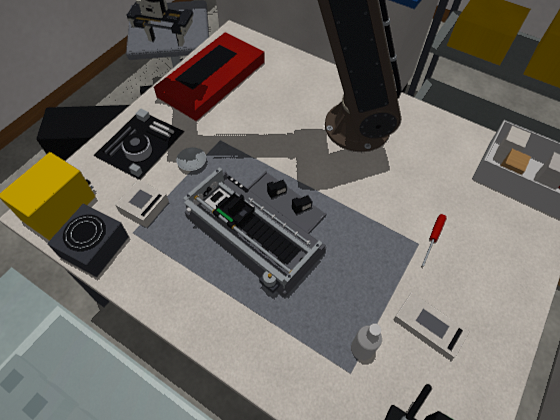

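View pics/side0.png

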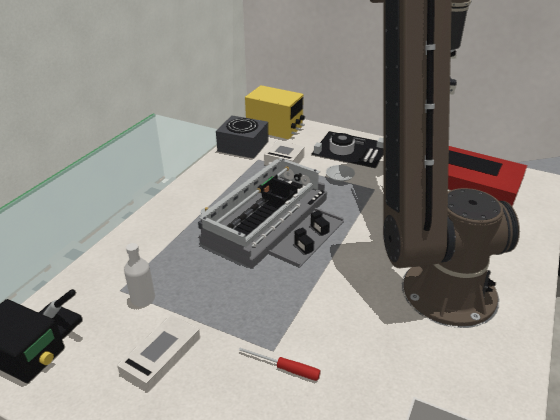

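The scene view shows the printer at about (255,230) with the carriage near its home end, around (237,212). The side view shows the same, with the carriage near (285,187). I'll enlarge both.

Run:
```python
import cv2
a=cv2.imread("pics/scene0.png")[160:300,175:335]; cv2.imwrite("pics/sc.png",cv2.resize(a*1,None,fx=4.2,fy=4.2,interpolation=cv2.INTER_CUBIC))
a=cv2.imread("pics/side0.png")[150:270,190:350]; cv2.imwrite("pics/si.png",cv2.resize(cv2.convertScaleAbs(a,alpha=1.5),None,fx=5,fy=5,interpolation=cv2.INTER_CUBIC))
```

```text
(no output)
```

View pics/sc.png

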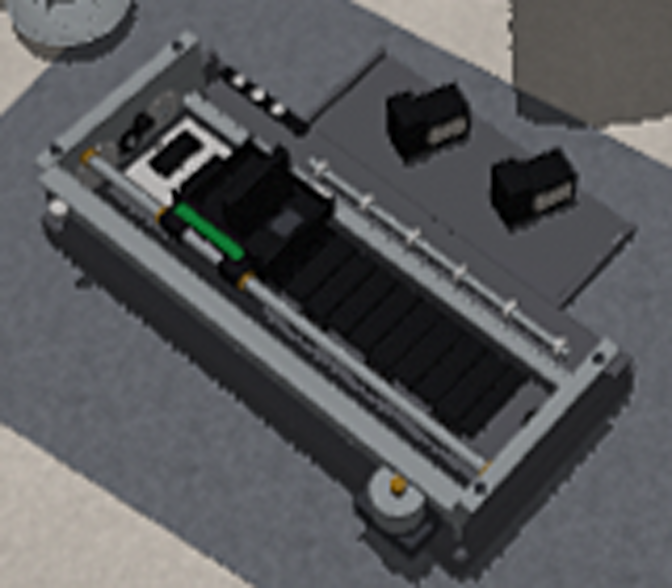

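View pics/si.png

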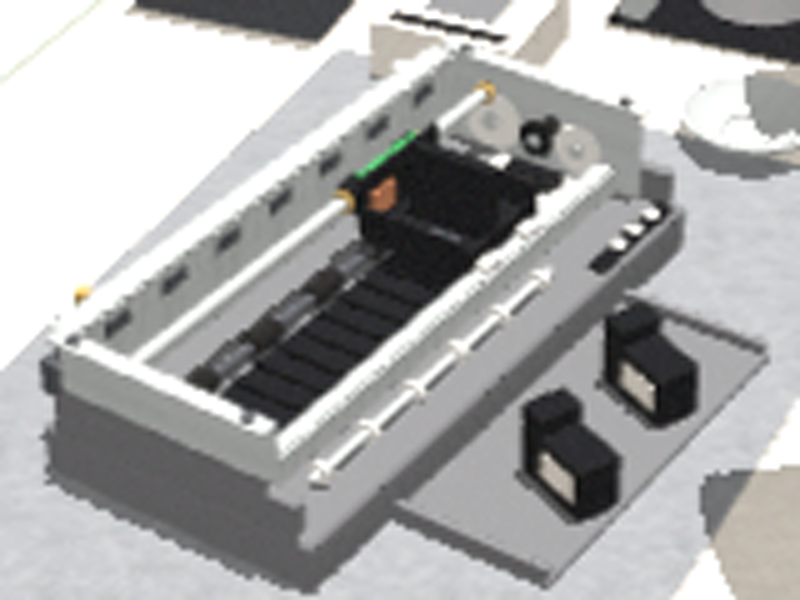

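```bash
cat > h.py <<'E'
import numpy as np
from plant import r
def ray(n,u,v,z):
    i=r.camera_info(n);V=np.array(i["view"]);R=V[:3,:3];c=-R.T@V[:3,3]
    d=R.T@np.array([(u-i["cx"])/i["fx"],-(v-i["cy"])/i["fy"],-1]);return c+d*(z-c[2])/d[2]
def pix(n,p):
    i=r.camera_info(n);V=np.array(i["view"]);q=V[:3,:3]@p+V[:3,3]
    return np.array([i["cx"]+i["fx"]*q[0]/-q[2], i["cy"]-i["fy"]*q[1]/-q[2]])
sc=lambda u,v,z:ray("scene",175+(u-1.6)/4.2,160+(v-1.6)/4.2,z)
si=lambda u,v,z:ray("side",190+(u-2)/5,150+(v-2)/5,z)
E
python3 - <<'E'
from h import *
np.set_printoptions(precision=4,suppress=True)
A=sc(88,155,.077);B=sc(487,467,.077);print("rod home/far",A,B,np.linalg.norm(A-B))
print("side rod home",si(487,92,.075))
C=sc(163,213,.077);D=sc(243,280,.077);print("bush",C,D,np.linalg.norm(C-D))
print("side bush far",si(345,202,.075))
# plate tops (z .097) : corners
for p in [(45,150),(188,38),(612,345),(470,505)]:print("plate",sc(*p,.097))
for p in [(58,338),(280,440),(465,48)]:print("plate si",si(*p,.097))
print("webtop guess sc",sc(228,192,.107),sc(282,150,.107), "floor tray",sc(385,50,.01),sc(632,235,.01))
u=(B-A)/np.linalg.norm(B-A);print("yaw of printer y", np.degrees(np.arctan2(u[1],u[0]))-90)
E
```

```text
rod home/far [ 0.5859 -0.2493  0.077 ] [0.6341 0.1127 0.077 ] 0.36514719371190923
side rod home [ 0.5857 -0.2495  0.075 ]
bush [ 0.5954 -0.1757  0.077 ] [ 0.6083 -0.098   0.077 ] 0.07878072855859937
side bush far [ 0.6067 -0.0957  0.075 ]
plate [ 0.608  -0.2661  0.097 ]
plate [ 0.4752 -0.2419  0.097 ]
plate [0.5244 0.1395 0.097 ]
plate [0.6695 0.1213 0.097 ]
plate si [0.6669 0.1212 0.097 ]
plate si [0.5143 0.1448 0.097 ]
plate si [ 0.6066 -0.2597  0.097 ]
webtop guess sc [ 0.5709 -0.135   0.107 ] [ 0.5227 -0.1242  0.107 ] floor tray [ 0.3515 -0.1534  0.01  ] [0.393  0.0911 0.01  ]
yaw of printer y -7.583353829074923
```

The rod measures 365 mm visible and the plate corners agree with it. Printer yaw is about -8°. The carriage is at about -69 mm on the rod, with web top near (0.548, -0.129). The web edge read directly gives (0.547, -0.130), which matches.

jog_arm(
  deltas=[
    [[-0.5,3.0,4.7,0,-0.06],[-0.5,3.0,4.7,0,-0.06],[-0.5,3.0,4.7,0,-0.06],[-0.5,3.0,4.7,0,-0.06],[-0.5,3.0,4.7,0,-0.06],[-0.5,3.0,4.7,0,-0.06],[-0.5,3.0,4.7,0,-0.06],[-0.5,3.0,4.7,0,-0.055]],
  ],
  force=20,
)

```text
time_s: 1.1
tcp_pos: [0.4623, -0.2598, 0.2455]
eef_rot: [180.0, -0.0, 171.9]
contact_force: [0.8, 0.3, 0.5]
gripper_width: 0.0222
gripper_force: 0.0
```

jog_arm(
  deltas=[
    [[-0.5,4.0,4.6,0,0],[-0.5,4.6,4.0,0,0],[-0.5,0,4.6,0,0],[-0.5,0,0,0,0],[-0.5,0,0,0,0]],
  ],
)

```text
time_s: 1.72
tcp_pos: [0.5476, -0.1294, 0.2454]
eef_rot: [-180.0, -0.0, 172.0]
contact_force: [0.1, -0.4, -0.2]
gripper_width: 0.0219
gripper_force: 0.0
```

Run:
```python
from h import *
import cv2
s=r.get_state();print(s["tcp_pos"],s["eef_rot"],s["gripper_width"],s["contact_force"])
i=r.camera_info("wrist");print(np.round(i["view"],3).tolist(),i["fx"])
w=r.capture("wrist");
for P in [(.548,-.129,.107),(.518,-.125,.107),(.578,-.133,.107)]: print(pix("wrist",np.array(P)))
cv2.imwrite("pics/w1.png",cv2.convertScaleAbs(w,alpha=1.5))
print("spray",ray("side",139,303,0),ray("scene",368,358,0))
```

```text
[ 0.54759723 -0.12941687  0.24537943] [-1.79993644e+02 -2.60202480e-02  1.72011798e+02] 0.021929773463600383 [ 0.09405875 -0.40081848 -0.15591852]
[[0.139, 0.99, -0.0, 0.051], [-0.954, 0.134, -0.27, 0.574], [-0.267, 0.038, 0.963, -0.239], [0.0, 0.0, 0.0, 1.0]] 320.1824684052812
[276.80759181 204.17608106]
[276.53800006 170.5286956 ]
[277.06226166 235.96108352]
spray [6.86515985e-01 3.83965618e-01 1.11022302e-16] [0.70034058 0.39182271 0.        ]
```

View pics/w1.png

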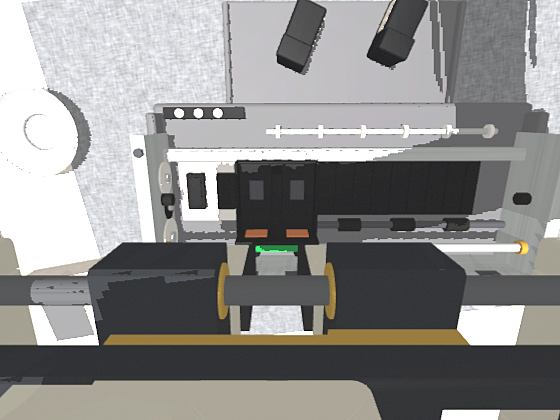

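The wrist view shows the carriage spanning columns 237–317, so its middle is at 277. My predicted web is at 276.8 and the rails run level, so position and yaw are confirmed. Next I go down and pinch.

jog_arm(
  deltas=[
    [[-0.5,0,0,-3,0],[-0.5,0,0,-3,0],[-0.5,0,0,-3,0],[-0.5,0,0,-2,0],[-0.5,0,0,-2,0],[-0.5,0,0,-1,0],[-0.5,0,0,-1,0],[-0.5,0,0,0,0]],
  ],
)

```text
time_s: 2.78
tcp_pos: [0.548, -0.1299, 0.0958]
eef_rot: [-180.0, 0.0, 172.0]
contact_force: [0.0, 1.3, 0.2]
gripper_width: 0.0217
gripper_force: 0.0
```

jog_arm(
  deltas=[
    [[-1,0,0,0,0],[-1,0,0,0,0],[-1,0,0,0,0],[-1,0,0,0,0]],
  ],
  force=20,
)

```text
time_s: 3.28
tcp_pos: [0.5479, -0.1295, 0.0958]
eef_rot: [-180.0, 0.0, 172.0]
contact_force: [0.6, 0.2, 1.5]
gripper_width: 0.0099
gripper_force: 20.0
```

Gripped at 9.9 mm, which is the web. Now I go toward home.

jog_arm(
  deltas=[
    [[-1,-0.083,-0.594,0,0],[-1,-0.083,-0.594,0,0],[-1,-0.083,-0.594,0,0],[-1,-0.083,-0.594,0,0],[-1,-0.083,-0.594,0,0],[-1,-0.083,-0.594,0,0],[-1,-0.083,-0.594,0,0],[-1,-0.083,-0.594,0,0]],
  ],
)

```text
time_s: 4.28
tcp_pos: [0.5413, -0.1775, 0.0958]
eef_rot: [180.0, 0.0, 172.0]
contact_force: [-0.7, 1.2, 5.3]
gripper_width: 0.0097
gripper_force: 20.0
```

jog_arm(
  deltas=[
    [[-1,-0.028,-0.198,0,0],[-1,-0.028,-0.198,0,0],[-1,-0.028,-0.198,0,0],[-1,-0.028,-0.198,0,0]],
  ],
)

```text
time_s: 4.78
tcp_pos: [0.5402, -0.1854, 0.0958]
eef_rot: [-180.0, 0.0, 172.0]
contact_force: [-0.6, 1.4, 4.4]
gripper_width: 0.0097
gripper_force: 20.0
```

jog_arm(
  deltas=[
    [[-1,-0.014,-0.1,0,0],[-1,-0.014,-0.1,0,0],[-1,-0.014,-0.1,0,0],[-1,-0.014,-0.1,0,0]],
  ],
)

```text
time_s: 5.28
tcp_pos: [0.5397, -0.1893, 0.0958]
eef_rot: [-180.0, 0.0, 172.0]
contact_force: [-0.1, 1.2, 4.6]
gripper_width: 0.0099
gripper_force: 20.0
```

jog_arm(
  deltas=[
    [[-1,-0.014,-0.1,0,0],[-1,-0.014,-0.1,0,0]],
  ],
)

```text
time_s: 5.52
tcp_pos: [0.5394, -0.1913, 0.0958]
eef_rot: [-180.0, 0.0, 172.0]
contact_force: [0.8, 1.4, 5.9]
gripper_width: 0.01
gripper_force: 20.0
```

jog_arm(
  deltas=[
    [[-1,-0.014,-0.1,0,0],[-1,-0.014,-0.1,0,0]],
  ],
)

```text
time_s: 5.78
tcp_pos: [0.5391, -0.1933, 0.0958]
eef_rot: [-180.0, 0.0, 172.0]
contact_force: [-0.5, 1.9, 4.5]
gripper_width: 0.0101
gripper_force: 20.0
```

jog_arm(
  deltas=[
    [[-1,-0.014,-0.1,0,0]],
  ],
)

```text
time_s: 5.9
tcp_pos: [0.539, -0.194, 0.0958]
eef_rot: [180.0, 0.0, 172.0]
contact_force: [-0.2, 4.6, 6.3]
gripper_width: 0.01
gripper_force: 20.0
```

jog_arm(
  deltas=[
    [[-1,-0.007,-0.05,0,0],[-1,0,0,0,0]],
  ],
)

```text
time_s: 6.15
tcp_pos: [0.539, -0.1943, 0.0958]
eef_rot: [180.0, 0.0, 172.0]
contact_force: [0.2, 5.0, 5.3]
gripper_width: 0.0101
gripper_force: 20.0
```

Home buffer contact is made at about 4 N. Now the slow stroke across, reading the drag every 8 mm.

jog_arm(
  deltas=[
    [[-1,0.07,0.495,0,0],[-1,0.07,0.495,0,0],[-1,0.07,0.495,0,0],[-1,0.07,0.495,0,0],[-1,0.07,0.495,0,0],[-1,0.028,0.198,0,0],[-1,0.028,0.198,0,0]],
  ],
)

```text
time_s: 7.02
tcp_pos: [0.5429, -0.1658, 0.0958]
eef_rot: [-180.0, 0.0, 172.0]
contact_force: [0.6, -2.2, 5.0]
gripper_width: 0.0098
gripper_force: 20.0
```

jog_arm(
  deltas=[
    [[-1,0.028,0.198,0,0],[-1,0.028,0.198,0,0],[-1,0.028,0.198,0,0],[-1,0.028,0.198,0,0]],
  ],
)

```text
time_s: 7.52
tcp_pos: [0.544, -0.158, 0.0958]
eef_rot: [-180.0, 0.0, 172.0]
contact_force: [0.7, -1.6, 5.7]
gripper_width: 0.0096
gripper_force: 20.0
```

jog_arm(
  deltas=[
    [[-1,0.028,0.198,0,0],[-1,0.028,0.198,0,0],[-1,0.028,0.198,0,0],[-1,0.028,0.198,0,0]],
  ],
)

```text
time_s: 8.02
tcp_pos: [0.5451, -0.15, 0.0958]
eef_rot: [-180.0, 0.0, 172.0]
contact_force: [-0.4, -1.5, 5.7]
gripper_width: 0.0102
gripper_force: 20.0
```

jog_arm(
  deltas=[
    [[-1,0.028,0.198,0,0],[-1,0.028,0.198,0,0],[-1,0.028,0.198,0,0],[-1,0.028,0.198,0,0]],
  ],
)

```text
time_s: 8.52
tcp_pos: [0.5462, -0.1421, 0.0958]
eef_rot: [-180.0, 0.0, 172.0]
contact_force: [0.2, -2.4, 5.2]
gripper_width: 0.0098
gripper_force: 20.0
```

jog_arm(
  deltas=[
    [[-1,0.028,0.198,0,0],[-1,0.028,0.198,0,0],[-1,0.028,0.198,0,0],[-1,0.028,0.198,0,0]],
  ],
)

```text
time_s: 9.02
tcp_pos: [0.5473, -0.1342, 0.0958]
eef_rot: [-180.0, 0.0, 172.0]
contact_force: [-0.8, -1.1, 6.6]
gripper_width: 0.0098
gripper_force: 20.0
```

jog_arm(
  deltas=[
    [[-1,0.028,0.198,0,0],[-1,0.028,0.198,0,0],[-1,0.028,0.198,0,0],[-1,0.028,0.198,0,0]],
  ],
)

```text
time_s: 9.52
tcp_pos: [0.5484, -0.1263, 0.0958]
eef_rot: [-180.0, 0.0, 172.0]
contact_force: [-0.5, -0.8, 5.7]
gripper_width: 0.01
gripper_force: 20.0
```

jog_arm(
  deltas=[
    [[-1,0.028,0.198,0,0],[-1,0.028,0.198,0,0],[-1,0.028,0.198,0,0],[-1,0.028,0.198,0,0]],
  ],
)

```text
time_s: 10.02
tcp_pos: [0.5495, -0.1184, 0.0958]
eef_rot: [-180.0, 0.0, 172.0]
contact_force: [-0.7, -1.5, 6.4]
gripper_width: 0.0096
gripper_force: 20.0
```

jog_arm(
  deltas=[
    [[-1,0.028,0.198,0,0],[-1,0.028,0.198,0,0],[-1,0.028,0.198,0,0],[-1,0.028,0.198,0,0]],
  ],
)

```text
time_s: 10.52
tcp_pos: [0.5505, -0.1109, 0.0958]
eef_rot: [-179.9, -0.0, 172.0]
contact_force: [0.0, -4.0, 5.4]
gripper_width: 0.0099
gripper_force: 20.2
```

jog_arm(
  deltas=[
    [[-1,0.028,0.198,0,0],[-1,0.028,0.198,0,0],[-1,0.028,0.198,0,0],[-1,0.028,0.198,0,0]],
  ],
)

```text
time_s: 11.02
tcp_pos: [0.5515, -0.1032, 0.0958]
eef_rot: [-179.9, -0.0, 172.0]
contact_force: [-0.6, -4.3, 5.5]
gripper_width: 0.0103
gripper_force: 21.1
```

jog_arm(
  deltas=[
    [[-1,0.028,0.198,0,0],[-1,0.028,0.198,0,0],[-1,0.028,0.198,0,0],[-1,0.028,0.198,0,0]],
  ],
)

```text
time_s: 11.52
tcp_pos: [0.5527, -0.0951, 0.0958]
eef_rot: [-179.9, -0.0, 172.0]
contact_force: [-0.4, -4.8, 5.3]
gripper_width: 0.0099
gripper_force: 20.5
```

The drag is rising from about y = -0.111. I'll continue.

jog_arm(
  deltas=[
    [[-1,0.028,0.198,0,0],[-1,0.028,0.198,0,0]],
  ],
)

```text
time_s: 11.78
tcp_pos: [0.5533, -0.0909, 0.0958]
eef_rot: [-180.0, -0.0, 172.0]
contact_force: [-0.3, -2.7, 6.9]
gripper_width: 0.0098
gripper_force: 20.0
```

jog_arm(
  deltas=[
    [[-1,0.028,0.198,0,0],[-1,0.028,0.198,0,0]],
  ],
)

```text
time_s: 12.02
tcp_pos: [0.5539, -0.0867, 0.0958]
eef_rot: [-180.0, -0.0, 172.0]
contact_force: [-0.9, -2.0, 6.0]
gripper_width: 0.0094
gripper_force: 20.0
```

jog_arm(
  deltas=[
    [[-1,0.028,0.198,0,0],[-1,0.028,0.198,0,0]],
  ],
)

```text
time_s: 12.28
tcp_pos: [0.5544, -0.0828, 0.0958]
eef_rot: [-180.0, -0.0, 172.0]
contact_force: [-1.7, -0.5, 7.1]
gripper_width: 0.0099
gripper_force: 20.0
```

jog_arm(
  deltas=[
    [[-1,0.028,0.198,0,0],[-1,0.028,0.198,0,0]],
  ],
)

```text
time_s: 12.52
tcp_pos: [0.555, -0.0788, 0.0958]
eef_rot: [-180.0, -0.0, 172.0]
contact_force: [-0.9, -1.0, 7.1]
gripper_width: 0.0098
gripper_force: 20.0
```

jog_arm(
  deltas=[
    [[-1,0.028,0.198,0,0],[-1,0.028,0.198,0,0],[-1,0.028,0.198,0,0],[-1,0.028,0.198,0,0]],
  ],
)

```text
time_s: 13.02
tcp_pos: [0.556, -0.0709, 0.0958]
eef_rot: [-180.0, -0.0, 172.0]
contact_force: [-0.6, -1.4, 6.3]
gripper_width: 0.0095
gripper_force: 20.0
```

jog_arm(
  deltas=[
    [[-1,0.028,0.198,0,0],[-1,0.028,0.198,0,0],[-1,0.028,0.198,0,0],[-1,0.028,0.198,0,0]],
  ],
)

```text
time_s: 13.52
tcp_pos: [0.5571, -0.063, 0.0958]
eef_rot: [-180.0, -0.0, 172.0]
contact_force: [-0.5, -0.5, 6.5]
gripper_width: 0.0096
gripper_force: 20.0
```

jog_arm(
  deltas=[
    [[-1,0.028,0.198,0,0],[-1,0.028,0.198,0,0],[-1,0.028,0.198,0,0],[-1,0.028,0.198,0,0]],
  ],
)

```text
time_s: 14.02
tcp_pos: [0.5582, -0.055, 0.0958]
eef_rot: [-180.0, -0.0, 172.0]
contact_force: [-0.6, -1.6, 6.0]
gripper_width: 0.0097
gripper_force: 20.0
```

jog_arm(
  deltas=[
    [[-1,0.028,0.198,0,0],[-1,0.028,0.198,0,0],[-1,0.028,0.198,0,0],[-1,0.028,0.198,0,0]],
  ],
)

```text
time_s: 14.52
tcp_pos: [0.5593, -0.0471, 0.0958]
eef_rot: [-180.0, -0.0, 172.0]
contact_force: [-1.6, -1.1, 6.5]
gripper_width: 0.0101
gripper_force: 20.0
```

jog_arm(
  deltas=[
    [[-1,0.028,0.198,0,0],[-1,0.028,0.198,0,0],[-1,0.028,0.198,0,0],[-1,0.028,0.198,0,0]],
  ],
)

```text
time_s: 15.02
tcp_pos: [0.5604, -0.0392, 0.0958]
eef_rot: [-180.0, -0.0, 172.0]
contact_force: [-1.7, -1.8, 6.7]
gripper_width: 0.0097
gripper_force: 20.0
```

jog_arm(
  deltas=[
    [[-1,0.028,0.198,0,0],[-1,0.028,0.198,0,0],[-1,0.028,0.198,0,0],[-1,0.028,0.198,0,0]],
  ],
)

```text
time_s: 15.52
tcp_pos: [0.5615, -0.0313, 0.0958]
eef_rot: [-180.0, -0.0, 172.0]
contact_force: [-0.5, -0.7, 6.8]
gripper_width: 0.0098
gripper_force: 20.0
```

jog_arm(
  deltas=[
    [[-1,0.028,0.198,0,0],[-1,0.028,0.198,0,0],[-1,0.028,0.198,0,0],[-1,0.028,0.198,0,0]],
  ],
)

```text
time_s: 16.02
tcp_pos: [0.5626, -0.0234, 0.0958]
eef_rot: [-180.0, -0.0, 172.0]
contact_force: [-1.9, -0.5, 7.4]
gripper_width: 0.01
gripper_force: 20.0
```

jog_arm(
  deltas=[
    [[-1,0.028,0.198,0,0],[-1,0.028,0.198,0,0],[-1,0.028,0.198,0,0],[-1,0.028,0.198,0,0]],
  ],
)

```text
time_s: 16.52
tcp_pos: [0.5637, -0.0155, 0.0958]
eef_rot: [-180.0, -0.0, 172.0]
contact_force: [-0.5, -1.5, 8.4]
gripper_width: 0.0098
gripper_force: 20.0
```

The sticky place is centred near y = -0.103, and the drag is back to baseline beyond it. On to the far buffer.

jog_arm(
  deltas=[
    [[-1,0.063,0.446,0,0],[-1,0.063,0.446,0,0],[-1,0.063,0.446,0,0],[-1,0.063,0.446,0,0],[-1,0.063,0.446,0,0],[-1,0.063,0.446,0,0],[-1,0.063,0.446,0,0],[-1,0.063,0.446,0,0]],
  ],
)

```text
time_s: 17.52
tcp_pos: [0.5686, 0.0203, 0.0958]
eef_rot: [-180.0, -0.0, 172.0]
contact_force: [-1.2, -0.5, 8.0]
gripper_width: 0.0098
gripper_force: 20.0
```

jog_arm(
  deltas=[
    [[-1,0.063,0.446,0,0],[-1,0.063,0.446,0,0],[-1,0.063,0.446,0,0],[-1,0.063,0.446,0,0],[-1,0.063,0.446,0,0],[-1,0.063,0.446,0,0],[-1,0.063,0.446,0,0],[-1,0.028,0.198,0,0]],
  ],
)

```text
time_s: 18.52
tcp_pos: [0.5732, 0.0535, 0.0958]
eef_rot: [-180.0, -0.0, 172.0]
contact_force: [-3.5, -1.2, 8.4]
gripper_width: 0.01
gripper_force: 20.0
```

jog_arm(
  deltas=[
    [[-1,0.028,0.198,0,0],[-1,0.028,0.198,0,0],[-1,0.028,0.198,0,0],[-1,0.014,0.1,0,0]],
  ],
)

```text
time_s: 19.02
tcp_pos: [0.5741, 0.0603, 0.0957]
eef_rot: [-180.0, -0.0, 172.0]
contact_force: [-1.6, -0.9, 8.8]
gripper_width: 0.0099
gripper_force: 20.0
```

jog_arm(
  deltas=[
    [[-1,0.014,0.1,0,0],[-1,0.014,0.1,0,0],[-1,0.014,0.1,0,0],[-1,0.014,0.1,0,0]],
  ],
)

```text
time_s: 19.52
tcp_pos: [0.5747, 0.0642, 0.0958]
eef_rot: [-180.0, -0.0, 172.0]
contact_force: [-2.5, -0.8, 8.3]
gripper_width: 0.0097
gripper_force: 20.0
```

jog_arm(
  deltas=[
    [[-1,0.014,0.1,0,0],[-1,0.014,0.1,0,0],[-1,0.014,0.1,0,0],[-1,0.014,0.1,0,0],[-1,0.014,0.1,0,0],[-1,0.014,0.1,0,0]],
  ],
)

```text
time_s: 20.27
tcp_pos: [0.5755, 0.0703, 0.0958]
eef_rot: [-180.0, -0.0, 172.0]
contact_force: [-2.9, -1.4, 7.8]
gripper_width: 0.01
gripper_force: 20.0
```

jog_arm(
  deltas=[
    [[-1,0.014,0.1,0,0],[-1,0.014,0.1,0,0]],
  ],
)

```text
time_s: 20.52
tcp_pos: [0.5758, 0.0723, 0.0957]
eef_rot: [-180.0, -0.1, 172.0]
contact_force: [-3.1, -1.8, 8.8]
gripper_width: 0.01
gripper_force: 20.0
```

jog_arm(
  deltas=[
    [[-1,0.014,0.1,0,0]],
  ],
)

```text
time_s: 20.65
tcp_pos: [0.5759, 0.0729, 0.0958]
eef_rot: [-179.9, -0.1, 172.0]
contact_force: [-2.6, -3.9, 7.3]
gripper_width: 0.0098
gripper_force: 20.0
```

jog_arm(
  deltas=[
    [[-1,0.009,0.06,0,0],[-1,0,0,0,0]],
  ],
)

```text
time_s: 20.9
tcp_pos: [0.5759, 0.0732, 0.0958]
eef_rot: [-179.9, -0.1, 172.0]
contact_force: [-2.2, -5.5, 8.7]
gripper_width: 0.0098
gripper_force: 20.0
```

Far buffer contact is at about 4 N, and the 267.5 mm span matches the expected 268. Now back, with fine sampling from the other side of the sticky place.

jog_arm(
  deltas=[
    [[-1,-0.083,-0.594,0,0],[-1,-0.083,-0.594,0,0],[-1,-0.083,-0.594,0,0],[-1,-0.083,-0.594,0,0],[-1,-0.083,-0.594,0,0],[-1,-0.083,-0.594,0,0],[-1,-0.083,-0.594,0,0],[-1,-0.083,-0.594,0,0]],
  ],
)

```text
time_s: 21.9
tcp_pos: [0.5695, 0.0268, 0.0958]
eef_rot: [180.0, -0.0, 172.0]
contact_force: [-1.9, 2.1, 8.3]
gripper_width: 0.01
gripper_force: 20.0
```

jog_arm(
  deltas=[
    [[-1,-0.083,-0.594,0,0],[-1,-0.083,-0.594,0,0],[-1,-0.083,-0.594,0,0],[-1,-0.083,-0.594,0,0],[-1,-0.083,-0.594,0,0],[-1,-0.083,-0.594,0,0],[-1,-0.083,-0.594,0,0],[-1,-0.083,-0.594,0,0]],
  ],
)

```text
time_s: 22.9
tcp_pos: [0.563, -0.0208, 0.0958]
eef_rot: [180.0, -0.0, 172.0]
contact_force: [-2.5, 2.0, 6.6]
gripper_width: 0.0099
gripper_force: 20.0
```

jog_arm(
  deltas=[
    [[-1,-0.083,-0.594,0,0],[-1,-0.083,-0.594,0,0],[-1,-0.083,-0.594,0,0],[-1,-0.083,-0.594,0,0],[-1,-0.083,-0.594,0,0],[-1,-0.083,-0.594,0,0],[-1,-0.083,-0.594,0,0],[-1,-0.083,-0.594,0,0]],
  ],
)

```text
time_s: 23.9
tcp_pos: [0.5564, -0.0683, 0.0958]
eef_rot: [180.0, -0.0, 172.0]
contact_force: [-2.3, 1.5, 6.6]
gripper_width: 0.0097
gripper_force: 20.0
```

jog_arm(
  deltas=[
    [[-1,-0.028,-0.198,0,0],[-1,-0.028,-0.198,0,0],[-1,-0.028,-0.198,0,0],[-1,-0.028,-0.198,0,0]],
  ],
)

```text
time_s: 24.4
tcp_pos: [0.5553, -0.0761, 0.0958]
eef_rot: [180.0, -0.0, 172.0]
contact_force: [-0.2, 2.3, 7.6]
gripper_width: 0.01
gripper_force: 20.0
```

jog_arm(
  deltas=[
    [[-1,-0.028,-0.198,0,0],[-1,-0.028,-0.198,0,0]],
  ],
)

```text
time_s: 24.65
tcp_pos: [0.5548, -0.0801, 0.0958]
eef_rot: [180.0, -0.0, 172.0]
contact_force: [-1.9, 1.1, 7.1]
gripper_width: 0.0099
gripper_force: 20.0
```

jog_arm(
  deltas=[
    [[-1,-0.028,-0.198,0,0],[-1,-0.028,-0.198,0,0]],
  ],
)

```text
time_s: 24.9
tcp_pos: [0.5542, -0.084, 0.0958]
eef_rot: [180.0, -0.0, 172.0]
contact_force: [-1.5, 1.6, 7.7]
gripper_width: 0.0099
gripper_force: 20.0
```

jog_arm(
  deltas=[
    [[-1,-0.028,-0.198,0,0],[-1,-0.028,-0.198,0,0]],
  ],
)

```text
time_s: 25.15
tcp_pos: [0.5537, -0.088, 0.0958]
eef_rot: [180.0, -0.0, 172.0]
contact_force: [-1.8, 2.3, 7.6]
gripper_width: 0.0098
gripper_force: 20.0
```

jog_arm(
  deltas=[
    [[-1,-0.028,-0.198,0,0],[-1,-0.028,-0.198,0,0]],
  ],
)

```text
time_s: 25.4
tcp_pos: [0.5532, -0.0916, 0.0958]
eef_rot: [180.0, -0.0, 172.0]
contact_force: [-2.9, 4.4, 8.2]
gripper_width: 0.01
gripper_force: 20.1
```

jog_arm(
  deltas=[
    [[-1,-0.028,-0.198,0,0],[-1,-0.028,-0.198,0,0]],
  ],
)

```text
time_s: 25.65
tcp_pos: [0.5527, -0.0953, 0.0958]
eef_rot: [180.0, -0.0, 172.0]
contact_force: [-1.9, 4.7, 7.8]
gripper_width: 0.0096
gripper_force: 20.6
```

jog_arm(
  deltas=[
    [[-1,-0.028,-0.198,0,0],[-1,-0.028,-0.198,0,0]],
  ],
)

```text
time_s: 25.9
tcp_pos: [0.5522, -0.0992, 0.0958]
eef_rot: [179.9, 0.0, 172.0]
contact_force: [-2.8, 6.3, 8.8]
gripper_width: 0.01
gripper_force: 21.1
```

jog_arm(
  deltas=[
    [[-1,-0.028,-0.198,0,0],[-1,-0.028,-0.198,0,0]],
  ],
)

```text
time_s: 26.15
tcp_pos: [0.5516, -0.1031, 0.0958]
eef_rot: [179.9, 0.0, 172.0]
contact_force: [-3.2, 6.5, 7.7]
gripper_width: 0.01
gripper_force: 21.2
```

jog_arm(
  deltas=[
    [[-1,-0.028,-0.198,0,0],[-1,-0.028,-0.198,0,0]],
  ],
)

```text
time_s: 26.4
tcp_pos: [0.551, -0.1072, 0.0958]
eef_rot: [180.0, 0.0, 172.0]
contact_force: [-2.2, 4.6, 7.6]
gripper_width: 0.0098
gripper_force: 20.8
```

jog_arm(
  deltas=[
    [[-1,-0.028,-0.198,0,0],[-1,-0.028,-0.198,0,0]],
  ],
)

```text
time_s: 26.65
tcp_pos: [0.5504, -0.1114, 0.0958]
eef_rot: [180.0, -0.0, 172.0]
contact_force: [-2.1, 2.3, 8.2]
gripper_width: 0.0102
gripper_force: 20.2
```

jog_arm(
  deltas=[
    [[-1,-0.028,-0.198,0,0],[-1,-0.028,-0.198,0,0]],
  ],
)

```text
time_s: 26.9
tcp_pos: [0.5499, -0.1156, 0.0958]
eef_rot: [180.0, -0.0, 172.0]
contact_force: [-2.6, 1.0, 7.2]
gripper_width: 0.0099
gripper_force: 20.0
```

jog_arm(
  deltas=[
    [[-1,-0.028,-0.198,0,0],[-1,-0.028,-0.198,0,0]],
  ],
)

```text
time_s: 27.15
tcp_pos: [0.5493, -0.1197, 0.0957]
eef_rot: [180.0, -0.0, 172.0]
contact_force: [-1.4, 1.6, 7.1]
gripper_width: 0.0099
gripper_force: 20.0
```

The two passes agree: the centre is at y ≈ -0.102. I'll go there, release and lift.

jog_arm(
  deltas=[
    [[-1,0.032,0.225,0,0],[-1,0.032,0.225,0,0],[-1,0.032,0.225,0,0],[-1,0.032,0.225,0,0],[-1,0.032,0.225,0,0],[-1,0.032,0.225,0,0],[-1,0.032,0.225,0,0],[-1,0.032,0.225,0,0]],
  ],
)

```text
time_s: 28.15
tcp_pos: [0.5516, -0.1027, 0.0958]
eef_rot: [-179.9, -0.0, 172.0]
contact_force: [-1.9, -4.9, 5.5]
gripper_width: 0.01
gripper_force: 21.2
```

jog_arm(
  deltas=[
    [[-1,0,0,0,0],[-1,0,0,0,0],[-0.75,0,0,0,0],[-0.5,0,0,0,0],[-0.5,0,0,0,0],[-0.5,0,0,0,0]],
  ],
)

```text
time_s: 28.9
tcp_pos: [0.5519, -0.1018, 0.0954]
eef_rot: [180.0, -0.0, 172.0]
contact_force: [-0.2, 0.3, 2.9]
gripper_width: 0.022
gripper_force: 1.0
```

jog_arm(
  deltas=[
    [[-0.5,0,0,0.3,0],[-0.5,0,0,1,0],[-0.5,0,0,2,0],[-0.5,0,0,3,0],[-0.5,0,0,4,0],[-0.5,0,0,4,0],[-0.5,0,0,0,0],[-0.5,0,0,0,0]],
  ],
)

```text
time_s: 29.9
tcp_pos: [0.5517, -0.1018, 0.2387]
eef_rot: [180.0, 0.0, 172.0]
contact_force: [-0.0, 0.1, -0.1]
gripper_width: 0.0218
gripper_force: 0.0
```

Run:
```python
from h import *
import cv2
s=r.get_state();print(s["tcp_pos"],s["contact_force"],s["gripper_force"])
print(pix("wrist",np.array([.5517,-.102,.107])))
cv2.imwrite("pics/w2.png",cv2.convertScaleAbs(r.capture("wrist"),alpha=1.5))
```

```text
[ 0.55165358 -0.10176714  0.23873521] [-0.00637752  0.06398466 -0.07379273] 0.0
[275.36982611 205.76693863]
```

View pics/w2.png

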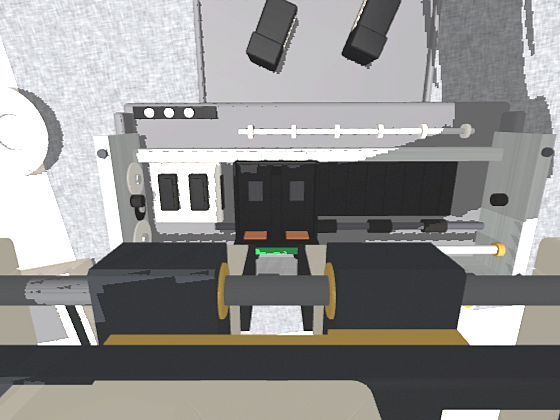

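The carriage still spans columns 235–318, so its middle at about 276 matches the 275.4 predicted for the sticky centre. The gripper is clear of it, so I'll hand in.

```bash
python3 -c "
from plant import r
print(r.close_job())"
```

```text
the job is handed in; nothing more can be done
None
```

I stroked the carriage to both end buffers and left it released in the middle of the sticky place, about 42 mm to the home side of mid-travel; the job is handed in, but it returned no verdict.

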